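# Find the rocking corner of a levelling plate and press its shim flat

## Task

One corner of the grey levelling plate rocks. With the gripper's fingertips press gently down on each of its four corners in turn, enough to feel whether it gives, going clockwise as seen from above (near left, far left, far right, near right); after all four, press the sloping steel tongue of the shim beside the corner that gave down until it lies flat. Leave the other three tongues up, do not grip, lift or shift the plate, and leave the things around it where they stand.

Things in the scene. Friction and masses are not known exactly. Their poses are not given: they have to be found in the camera images.
- base_tray: flat aluminium tray, 250 x 190 x 10 mm, fixed to the worktop; origin at the centre of its underside, its x axis points away from the robot (tray yaw within 0.25 rad of the robot's axes), y to the left. Its four corners (near left, far left, far right, near right) keep these names in every start.
- plate: grey levelling plate, 140 x 170 x 8 mm, about 0.9 kg, with a round bubble level in its middle; lies loose on four feet above the tray, at the middle of the tray, axes parallel to the tray's. Origin at the centre of its underside, 24 mm above the worktop. It is not to be shifted or lifted.
- corner_near_left (a point): near left corner of the plate, the place to press it: centre of the top of a round boss, 24 mm across, 2 mm proud of the plate, about 34 mm above the worktop. Three of the corners are firm (stiff rubber, under 2 mm at 20 N); one gives: it sinks 5 mm under a push of about 2.5 N, then meets a stop, and springs back up when let go
- corner_far_left (a point): far left corner of the plate, the place to press it: centre of the top of a round boss, 24 mm across, 2 mm proud of the plate, about 34 mm above the worktop. Three of the corners are firm (stiff rubber, under 2 mm at 20 N); one gives: it sinks 5 mm under a push of about 2.5 N, then meets a stop, and springs back up when let go
- corner_far_right (a point): far right corner of the plate, the place to press it: centre of the top of a round boss, 24 mm across, 2 mm proud of the plate, about 34 mm above the worktop. Three of the corners are firm (stiff rubber, under 2 mm at 20 N); one gives: it sinks 5 mm under a push of about 2.5 N, then meets a stop, and springs back up when let go
- corner_near_right (a point): near right corner of the plate, the place to press it: centre of the top of a round boss, 24 mm across, 2 mm proud of the plate, about 34 mm above the worktop. Three of the corners are firm (stiff rubber, under 2 mm at 20 N); one gives: it sinks 5 mm under a push of about 2.5 N, then meets a stop, and springs back up when let go
- tongue_near_left (a point): point to press on the steel tongue of the near left shim: upper face of the tongue, on its middle line, 28 mm out from its hinge (tongue 36 mm long, 16 mm wide, 4 mm thick). The tongue sticks out from below the plate, toward the robot, about 56 mm further out along the tray's x axis than that corner's boss, and stands sloping up at the start; lying flat, this point is 19 mm above the worktop
- shim_near_left (a joint): hinge of the near left shim, rad: 0 to 0.1 at the start (tongue sloping up outward about 25 degrees), 0.5 when the tongue lies flat on the tray and its inner toe fills the gap under that corner. Stiff: it moves under a push of about 8 N at the tongue's press point and stays where it is left
- tongue_far_left (a point): point to press on the steel tongue of the far left shim: upper face of the tongue, on its middle line, 28 mm out from its hinge (tongue 36 mm long, 16 mm wide, 4 mm thick). The tongue sticks out from below the plate, away from the robot, about 56 mm further out along the tray's x axis than that corner's boss, and stands sloping up at the start; lying flat, this point is 19 mm above the worktop
- shim_far_left (a joint): hinge of the far left shim, rad: 0 to 0.1 at the start (tongue sloping up outward about 25 degrees), 0.5 when the tongue lies flat on the tray and its inner toe fills the gap under that corner. Stiff: it moves under a push of about 8 N at the tongue's press point and stays where it is left
- tongue_far_right (a point): point to press on the steel tongue of the far right shim: upper face of the tongue, on its middle line, 28 mm out from its hinge (tongue 36 mm long, 16 mm wide, 4 mm thick). The tongue sticks out from below the plate, away from the robot, about 56 mm further out along the tray's x axis than that corner's boss, and stands sloping up at the start; lying flat, this point is 19 mm above the worktop
- shim_far_right (a joint): hinge of the far right shim, rad: 0 to 0.1 at the start (tongue sloping up outward about 25 degrees), 0.5 when the tongue lies flat on the tray and its inner toe fills the gap under that corner. Stiff: it moves under a push of about 8 N at the tongue's press point and stays where it is left
- tongue_near_right (a point): point to press on the steel tongue of the near right shim: upper face of the tongue, on its middle line, 28 mm out from its hinge (tongue 36 mm long, 16 mm wide, 4 mm thick). The tongue sticks out from below the plate, toward the robot, about 56 mm further out along the tray's x axis than that corner's boss, and stands sloping up at the start; lying flat, this point is 19 mm above the worktop
- shim_near_right (a joint): hinge of the near right shim, rad: 0 to 0.1 at the start (tongue sloping up outward about 25 degrees), 0.5 when the tongue lies flat on the tray and its inner toe fills the gap under that corner. Stiff: it moves under a push of about 8 N at the tongue's press point and stays where it is left
- pin_near_left (a joint): tell-tale pin under the near left corner of the plate (steel, 6 mm across, upright in the tray at the plate's side edge, its top 1.5 mm below the plate): 0 at the start, in m, grows as the pin is pushed down. If that corner sinks 5 mm when pressed the pin is left about 0.004 down; at a firm corner it stays at 0. The robot need not touch it
- pin_far_left (a joint): tell-tale pin under the far left corner of the plate (steel, 6 mm across, upright in the tray at the plate's side edge, its top 1.5 mm below the plate): 0 at the start, in m, grows as the pin is pushed down. If that corner sinks 5 mm when pressed the pin is left about 0.004 down; at a firm corner it stays at 0. The robot need not touch it
- pin_far_right (a joint): tell-tale pin under the far right corner of the plate (steel, 6 mm across, upright in the tray at the plate's side edge, its top 1.5 mm below the plate): 0 at the start, in m, grows as the pin is pushed down. If that corner sinks 5 mm when pressed the pin is left about 0.004 down; at a firm corner it stays at 0. The robot need not touch it
- pin_near_right (a joint): tell-tale pin under the near right corner of the plate (steel, 6 mm across, upright in the tray at the plate's side edge, its top 1.5 mm below the plate): 0 at the start, in m, grows as the pin is pushed down. If that corner sinks 5 mm when pressed the pin is left about 0.004 down; at a firm corner it stays at 0. The robot need not touch it
- heat_block: bystander, grey metal tube block with holes, 46 x 120 x 30 mm, loose; origin at the centre of its underside
- petri_dish: bystander, clear round dish, 66 mm across, 15 mm high, loose; origin at the centre of its underside
- reagent_bottle: bystander, brown bottle with a black cap, 48 mm across, 98 mm high, loose; origin at the centre of its underside

How it is judged:
By the outcome, as a careful person would: the job done as asked, in the order asked, and still so for the second after the job is handed in, with the robot touching nothing.
It also fails if it takes over 61 s, if anything falls off the work surface, if the arm or the gripper's body presses on something with over 40 N, if the wrist force passes 120 N, or if a joint passes its speed limit or range.

## Robot

A 7-joint arm with a two-finger parallel gripper is mounted at the origin on a cart in front of the work surface, level with it; the furniture and walls round the work are solid. World frame = base frame: x ahead of the robot, y to its left, z up, the work surface at z = 0. Lengths are in mm, angles in rad, forces in N, time in s.
With the tool pointing down it reaches from about 400 to 875 mm from the base axis. Payload 6.5 kg.
Tool frame: the origin (TCP) lies midway between the tips of the shut fingers; the grasp point (between the pads) lies 19 mm behind it; z points along the fingers, y is the line along which they close (so a half turn about z gives the same grasp; the last joint's range is limited). The gripper opens to 85 mm and grips with 20 to 120 N. Pads are 22 mm wide; open, the fingers measure 114 mm over their backs; the gripper's body (76 mm by 85 mm) begins 54 mm behind the grasp point. The pads swing forward as they close: fully open they stand 13 mm farther back than shut.
Start: joints at [-1.275, 0.536, -0.004, 1.538, 0.003, 1.067, -0.071], TCP at [230.068, 607.914, 231.29] pointing down, gripper open.
Joint ranges: [-2.7, 2.7], [-0.37, 2.16], [-1.27, 1.26], [0.24, 2.4], [-1.31, 4.45], [0.19, 1.91], [-2.76, 2.76]. Speed limits (rad/s): [2.39, 2.39, 3.14, 3.14, 3.14, 3.14, 3.14].

## Interface

Orientations are given as a rotation vector (axis times angle).
In Python, from workcell import bot, gripper_to, status, viewer, ticket gives the robot as it stands. Calls block until the motion is done:
- bot.movep(position, orientation): joint-space move of the TCP to a pose.
- bot.move_l(position, orientation=None, rate=150, threshold=None): straight line of the TCP; orientation=None keeps the orientation; rate is the mean speed in mm/s. With threshold (N) it stops when the force on the tool has changed by that much, and returns True; else False.
- bot.goto_joints(angles): joint-space move.
- gripper_to(opening): opening from 0.0 (shut) to 1.0 (fully open); the grip force is fixed at half the most; returns when the fingers have stopped.
- bot.hold(seconds).
- bot.ik(position, orientation): joint angles nearest the present ones, or None.
- status.state(): the state.
- viewer.snapshot(name): name is "scene" or "top" or "wrist"; returns a dict with "image" (384x512x3 uint8, red, green, blue), "mtx" (3x3 intrinsics, pixels), "dist" ([k1, k2, p1, p2, k3] as OpenCV has them; the pictures are not rectified), "xyz" and "attitude" of the camera in the world; the wrist camera has in their place "mount" (4x4, takes a point from camera to tool coordinates, whose origin is the TCP and whose axes are the flange's). Camera axes: x right, y down, z forward; pixel columns grow to the right and rows downward; lengths in mm; the calibration is good to about 2 mm. A picture is of the moment at which its call begins: read the wrist's pose just before it. There is no depth.
A pose or a line that the arm cannot do raises bot.IKError and nothing moves.
- ticket.close_job(): hands the job in; it is judged then, once.
The state is a dict: "time_s": time; "joint_pos": joint angles; "qd": joint speeds; "effort": joint torques, N m; "position": TCP position; "tool_rot": TCP orientation; "ft_force": force on the tool from outside, world axes, zero at the start; "torque": the same for the moment, N m; "opening": opening from 0.0 (shut) to 1.0 (fully open); "grasp_force": force on a finger pad.
Only numpy, scipy, OpenCV 4.12 (cv2) and the standard library are available. Lean on these libraries where they do the work, as an engineer would, in place of code of your own. Each camera call takes 0.05 s, during which the arm holds its last target. There are 200 camera calls.

## Working session

There is one attempt and no reset: what is moved stays moved. The work goes in short steps, each a Python script; the robot and the scene stay as the last script left them, time stands still between calls to the robot, and variables do not carry over. Pictures are saved under pics/ and viewed, at most 10 in all, crops included, and the job is handed in when it is done.

```bash
ls; mkdir -p pics; python3 - <<'E'
from workcell import bot,status,viewer
import cv2
s=status.state();print(s)
for n in("top","scene"):
    d=viewer.snapshot(n);cv2.imwrite(f"pics/{n}0.png",d["image"][:,:,::-1]);print(n,d["mtx"],d["dist"],d["xyz"],d["attitude"])
E
```

```text
pics
{'time_s': 0.0, 'joint_pos': array([-1.27519023,  0.53716073, -0.00443802,  1.53884685,  0.00262339,
        1.06729087, -0.07117214]), 'qd': array([-0.00084176,  0.00142756, -0.00122936,  0.00082864,  0.00065688,
        0.00078084, -0.0001662 ]), 'effort': array([-1.43156161e-03, -5.83397484e+01,  1.04843382e+00, -2.59097046e+01,
        1.24194397e-02,  9.47330467e-03, -4.77261281e-06]), 'position': array([229.88190001, 607.33469161, 230.42686376]), 'tool_rot': array([-5.65028905e-01, -3.09019822e+00,  2.65848920e-03]), 'ft_force': array([ 0.51666656,  0.28033098, -0.1539968 ]), 'torque': array([-0.01375157,  0.04940425, -0.06553642]), 'grasp_force': 0.0, 'opening': 1.0023745495718688}
top [[461.42587115   0.         242.50328021]
 [  0.         461.42587115 196.69778854]
 [  0.           0.           1.        ]] [-0.07587303  0.          0.          0.          0.        ] [ 388.39695319    3.20305891 1472.36202565] [-2.16264312  2.16997601 -0.14026121]
scene [[498.4659372    0.         255.76308367]
 [  0.         498.4659372  186.21219913]
 [  0.           0.           1.        ]] [-0.06013622  0.          0.          0.          0.        ] [-383.12271963 -787.37538915  991.67204885] [-2.06770528  0.93687014 -0.46596264]
```

View pics/top0.png

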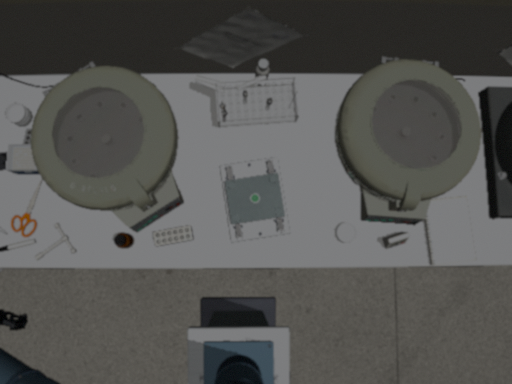

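View pics/scene0.png

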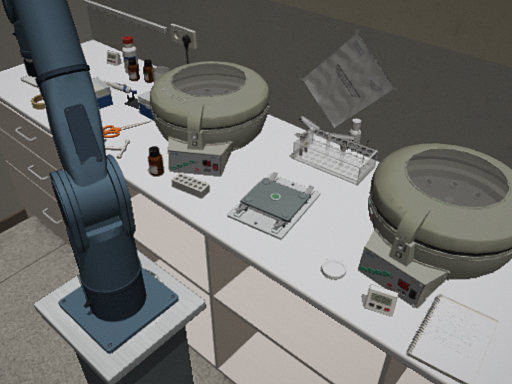

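The top view shows the tray near (255,200) with the green bubble level at (255,198). The bottle is at (123,240), the heat block at (173,235) and the dish at (346,232). A tall centrifuge stands on each side, at about (105,137) and (408,130).

```bash
cat > h.py <<'E'
import numpy as np,cv2
from scipy.spatial.transform import Rotation as R
from workcell import bot,gripper_to,status,viewer,ticket
def ray(px,d,T):
    p=cv2.undistortPoints(np.array(px,float).reshape(-1,1,2),d["mtx"],np.array(d["dist"]))[:,0]
    return np.c_[p,np.ones(len(p))]@T[0].T
def cast(px,d,z,T=None):
    if T is None: T=(R.from_rotvec(d["attitude"]).as_matrix(),np.array(d["xyz"]))
    r=ray(px,d,T);return T[1]+r*((z-T[1][2])/r[:,2])[:,None]
def wrist():
    s=status.state();d=viewer.snapshot("wrist");M=np.array(d["mount"])
    Q=R.from_rotvec(s["tool_rot"]).as_matrix()
    return d,(Q@M[:3,:3],Q@M[:3,3]+s["position"])
def down(yaw): # tool z down, tool x axis at world yaw
    c,s=np.cos(yaw),np.sin(yaw);return R.from_matrix(np.array([[c,s,0],[s,-c,0],[0,0,-1]])).as_rotvec()
E
python3 - <<'E'
from h import *
np.set_printoptions(precision=1,suppress=True)
d=viewer.snapshot("top");im=d["image"]
hsv=cv2.cvtColor(im,cv2.COLOR_RGB2HSV);g=cv2.inRange(hsv,(50,100,60),(80,255,255));g[:170]=0;g[230:]=0
ys,xs=np.nonzero(g);print("level",xs.mean(),ys.mean(),len(xs),cast([[xs.mean(),ys.mean()]],d,34))
print("tray corners",cast([[220,164],[275,157],[290,233],[230,241]],d,10))
print("plate edges",cast([[224,182],[277,174],[284,216],[230,223]],d,32))
print("bottle,block,dish,cents,",cast([[123,240],[173,235],[346,232]],d,20), cast([[110,208],[178,140],[338,135],[405,200],[183,205],[362,215],[150,228]],d,250))
s=status.state();print(R.from_rotvec(s["tool_rot"]).as_matrix());print(viewer.snapshot("wrist")["mount"])
for p in([400,250,350],[450,0,300],[540,-30,300],[520,-30,45]):
  for y in(0,np.pi,np.pi/2,-np.pi/2):print(p,y,bot.ik(p,down(y)))
E
```

```text
level 240.3 205.7 20 [[529.9  -7.1  34. ]]
tray corners [[ 667.2   57.6   10. ]
 [ 689.9 -119.9   10. ]
 [ 444.8 -164.5   10. ]
 [ 420.3   25.6   10. ]]
plate edges [[ 605.3   44.    32. ]
 [ 630.6 -123.7   32. ]
 [ 497.2 -143.9   32. ]
 [ 475.9   25.2   32. ]]
bottle,block,dish,cents, [[ 423.8  362.    20. ]
 [ 439.4  204.5   20. ]
 [ 446.6 -341.2   20. ]] [[ 503.3  342.2  250. ]
 [ 687.9  162.6  250. ]
 [ 701.6 -272.9  250. ]
 [ 522.6 -450.7  250. ]
 [ 510.9  146.9  250. ]
 [ 482.5 -331.3  250. ]
 [ 449.9  233.9  250. ]]
[[-0.9  0.4 -0. ]
 [ 0.4  0.9 -0. ]
 [-0.  -0.  -1. ]]
[[  -0.    -1.    -0.3   66.9]
 [   1.    -0.    -0.    -0.1]
 [   0.    -0.3    1.  -141.6]
 [   0.     0.     0.     1. ]]
[400, 250, 350] 0 [-1.2  0.1  0.6  1.9 -0.1  1.2 -2.1]
[400, 250, 350] 3.141592653589793 [-0.7  0.1  0.1  1.8 -0.   1.2  0.9]
[400, 250, 350] 1.5707963267948966 [-1.   0.1  0.4  1.9 -0.   1.2 -0.6]
[400, 250, 350] -1.5707963267948966 [-0.5  0.1 -0.2  1.8  0.   1.2  2.5]
[450, 0, 300] 0 [-0.9  0.1  0.9  2.  -0.1  1.1 -1.5]
[450, 0, 300] 3.141592653589793 [-0.5  0.1  0.5  2.  -0.1  1.1  1.5]
[450, 0, 300] 1.5707963267948966 [-0.7  0.1  0.6  2.  -0.1  1.1 -0. ]
[450, 0, 300] -1.5707963267948966 None
[540, -30, 300] 0 [-0.8  0.4  0.9  1.8 -0.3  1.1 -1.3]
[540, -30, 300] 3.141592653589793 [-0.4  0.3  0.5  1.8 -0.1  1.1  1.7]
[540, -30, 300] 1.5707963267948966 [-0.5  0.3  0.6  1.8 -0.2  1.1  0.2]
[540, -30, 300] -1.5707963267948966 [-0.8  0.5  1.1  1.8 -0.4  1.2 -2.7]
[520, -30, 45] 0 [-0.4  0.7  0.5  2.  -0.6  0.6 -1.1]
[520, -30, 45] 3.141592653589793 [-0.1  0.6  0.1  2.  -0.1  0.5  1.6]
[520, -30, 45] 1.5707963267948966 [-0.3  0.6  0.4  2.  -0.4  0.6  0.3]
[520, -30, 45] -1.5707963267948966 [-0.8  1.   1.1  2.  -1.1  0.9 -2.2]
```

```bash
python3 - <<'E'
from h import *
np.set_printoptions(precision=2,suppress=True)
s=status.state();a=np.arctan2(s["position"][1],s["position"][0])
q=bot.ik([430*np.cos(a),430*np.sin(a),380],s["tool_rot"]);print(q)
bot.goto_joints(q);q=np.array(q)
q[0]=0.09;q[6]=1.5;bot.goto_joints(q)
s=status.state();print(s["time_s"],s["position"])
Y=np.pi+.147
print(bot.ik([505,-55,250],down(Y)))
bot.movep([505,-55,250],down(Y));gripper_to(0)
d,T=wrist();cv2.imwrite("pics/w1.png",d["image"][:,:,::-1]);np.savez("w1.npz",R=T[0],t=T[1],m=d["mtx"],k=d["dist"])
s=status.state();print(s["time_s"],s["position"],s["joint_pos"],s["ft_force"],s["opening"])
E
```

```text
[-1.29  0.01 -0.02  1.88  0.    1.26 -0.1 ]
3.2083 [423.81 -72.99 379.91]
[ 0.06  0.27 -0.04  1.89  0.01  0.98  1.72]
4.6917 [504.98 -54.98 249.95] [ 0.06  0.27 -0.04  1.89  0.01  0.98  1.72] [ 0.36 -0.47  0.25] -0.004668054516484269
```

View pics/w1.png

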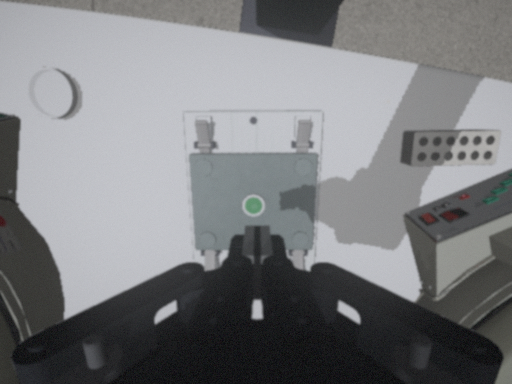

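The wrist view has the robot side at the top. The plate spans about (190–318, 153–250) and the green level is at (253,205). The bosses are near right (207,167), near left (300,167), far right (208,241) and far left (301,241), and the near tongues are at (205,133) and (304,133).

```bash
python3 - <<'E'
from h import *
np.set_printoptions(precision=1,suppress=True)
w=np.load("w1.npz");d=dict(mtx=w["m"],dist=w["k"]);T=(w["R"],w["t"]);im=cv2.imread("pics/w1.png")
hsv=cv2.cvtColor(im,cv2.COLOR_BGR2HSV);g=cv2.inRange(hsv,(45,100,60),(85,255,255));g[:,:230]=0;g[:,275:]=0
ys,xs=np.nonzero(g);print(xs.mean(),ys.mean(),len(xs),cast([[xs.mean(),ys.mean()]],d,34,T))
print("plate NR NL FL FR",cast([[190,154],[317,153],[316,250],[194,250]],d,32,T))
b=cast([[300,167],[301,241],[208,241],[207,167]],d,34,T);print("boss NL FL FR NR",b,b.mean(0))
t=cast([[304,133],[205,133]],d,28,T);print("tongues NL NR",t,"tray near",cast([[323,111],[184,112]],d,10,T))
c=im[90:280,160:350];cv2.imwrite("pics/w1c.png",cv2.resize(c,None,fx=3,fy=3,interpolation=cv2.INTER_CUBIC))
E
```

```text
nan nan 0 [[nan nan nan]]
plate NR NL FL FR [[ 497.5 -145.2   32. ]
 [ 472.1   18.8   32. ]
 [ 609.1   45.7   32. ]
 [ 634.8 -128.4   32. ]]
boss NL FL FR NR [[ 493.3   -0.1   34. ]
 [ 597.4   21.1   34. ]
 [ 616.6 -109.5   34. ]
 [ 511.  -121.2   34. ]] [554.6 -52.4  34. ]
tongues NL NR [[ 449.6   -2.1   28. ]
 [ 468.2 -129.1   28. ]] tray near [[ 417.9   20.7   10. ]
 [ 446.1 -162.9   10. ]]<stdin>:5: RuntimeWarning: Mean of empty slice.
  ret = ret.dtype.type(ret / rcount)
```

View pics/w1c.png

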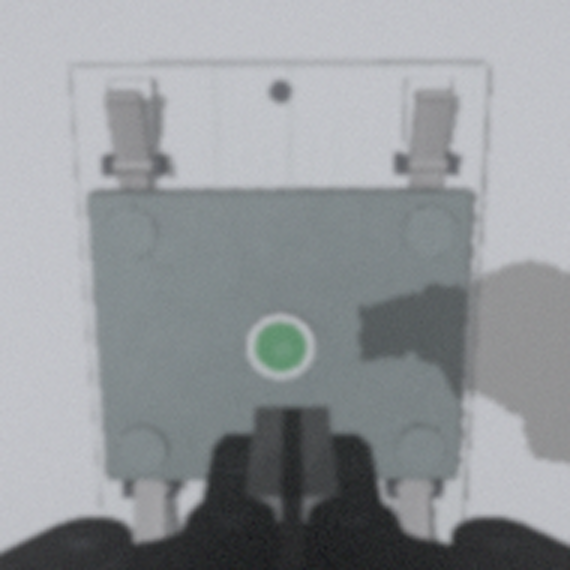

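The crop gives bosses NL (303.3,167), NR (204.3,167.3), FR (208.3,239.3), FL (300.3,239), and the level at (253.3,205.7). The NL tongue runs from its hinge at (303,144) to its tip at (305.5,120).

```bash
python3 - <<'E'
from h import *
np.set_printoptions(precision=1,suppress=True)
w=np.load("w1.npz");d=dict(mtx=w["m"],dist=w["k"]);T=(w["R"],w["t"])
b=cast([[303.3,167],[300.3,239],[208.3,239.3],[204.3,167.3]],d,34,T)[:,:2]
l=cast([[253.3,205.7]],d,34,T)[0,:2]
c=b.mean(0);print(b,c,l)
x=(b[1]-b[0]+b[2]-b[3])/2;y=(b[0]-b[3]+b[1]-b[2])/2
print("half",np.linalg.norm(x)/2,np.linalg.norm(y)/2,"yaw",np.arctan2(x[1],x[0]),np.arctan2(-y[0],y[1]))
yaw=(np.arctan2(x[1],x[0])+np.arctan2(-y[0],y[1]))/2
u=np.array([np.cos(yaw),np.sin(yaw)]);v=np.array([-u[1],u[0]])
f=lambda p:np.c_[(p-c)@u,(p-c)@v]
print("in tray frame: boss",f(b),"hinge,tip NL",f(cast([[303,144]],d,17,T)[:,:2]),f(cast([[305.5,120]],d,34,T)[:,:2]),"NR tip",f(cast([[201.5,121]],d,34,T)[:,:2]))
E
```

```text
[[ 492.6    4.2]
 [ 594.5   19.5]
 [ 613.9 -109.3]
 [ 511.9 -124.6]] [553.2 -52.6] [555.1 -53.3]
half 51.54342587770835 65.12968096125508 yaw 0.1495192059367843 0.1492053594728075
in tray frame: boss [[-51.5  65.1]
 [ 51.5  65.2]
 [ 51.6 -65.1]
 [-51.6 -65.1]] hinge,tip NL [[-79.9  66.3]] [[-111.5   65.6]] NR tip [[-110.8  -65.6]]
```

```bash
python3 - <<'E'
from h import *
np.set_printoptions(precision=2,suppress=True)
O=down(np.pi+.149)
for n,p in zip(("NL","FL","FR","NR"),[[492.6,4.2],[594.5,19.5],[613.9,-109.3],[511.9,-124.6]]):
    bot.move_l([*p,60],O,rate=120)
    bot.move_l([*p,39],rate=60);bot.hold(.2);f0=status.state()["ft_force"]
    h=bot.move_l([*p,26.5],rate=12,threshold=8);s=status.state()
    bot.hold(.3);s2=status.state()
    print(n,h,"z",s["position"],s2["position"][2],"f",(s["ft_force"]-f0),(s2["ft_force"]-f0),"t",s2["time_s"])
    bot.move_l([*p,60],rate=60)
E
```

```text
NL True z [492.66   4.28  32.92] 33.04241192449699 f [-2.17 -0.17 10.19] [-1.6  -0.71 10.12] t 8.125
FL True z [594.86  19.76  30.3 ] 30.316144440099208 f [-1.49 -0.11  5.58] [-1.12 -0.34  6.64] t 11.4917
FR True z [ 614.04 -109.3    33.17] 33.26837652001452 f [-1.46 -0.33  8.33] [-0.56 -0.05  7.71] t 15.0083
NR True z [ 511.92 -124.7    33.4 ] 33.529943184530964 f [-3.32 -0.35 10.36] [-4.04  0.94  7.92] t 18.2333
```

FL gives: it sank about 3.7 mm, against about 1 mm at the other three. The 8 N trigger may have stopped it short of its stop. There is plenty of time, so I'll repeat the full clockwise round slightly firmer to seat the soft corner on its stop.

```bash
python3 - <<'E'
from h import *
np.set_printoptions(precision=2,suppress=True)
O=down(np.pi+.149)
for n,p in zip(("NL","FL","FR","NR"),[[492.6,4.2],[594.5,19.5],[613.9,-109.3],[511.9,-124.6]]):
    bot.move_l([*p,55],O,rate=130)
    bot.move_l([*p,38],rate=60);bot.hold(.2);f0=status.state()["ft_force"]
    h=bot.move_l([*p,27.5],rate=12,threshold=13);s=status.state()
    bot.hold(.3);s2=status.state()
    print(n,h,"z",s["position"],s2["position"][2],"f",(s["ft_force"]-f0),(s2["ft_force"]-f0),"t",s2["time_s"])
    bot.move_l([*p,55],rate=60)
bot.move_l([505,-55,250],rate=250)
d,T=wrist();c=d["image"][90:280,160:350,::-1];cv2.imwrite("pics/w2c.png",cv2.resize(c,None,fx=3,fy=3,interpolation=cv2.INTER_CUBIC));print(status.state()["time_s"])
E
```

```text
NL True z [492.77   4.32  32.58] 32.764816234984636 f [-3.68  0.29 14.03] [-2.19  0.24 12.41] t 21.4917
FL True z [594.89  19.78  30.2 ] 30.240991872130245 f [-1.35 -1.55  7.84] [-0.76 -0.31  7.5 ] t 24.6
FR True z [ 614.12 -109.33   32.97] 33.06110125602686 f [-3.12  0.89 11.76] [-3.53  0.81 10.27] t 27.8333
NR True z [ 511.95 -124.72   33.19] 33.349580003636945 f [-2.98 -0.04 12.44] [-2.57 -1.1  12.14] t 30.7917
32.3417
```

View pics/w2c.png

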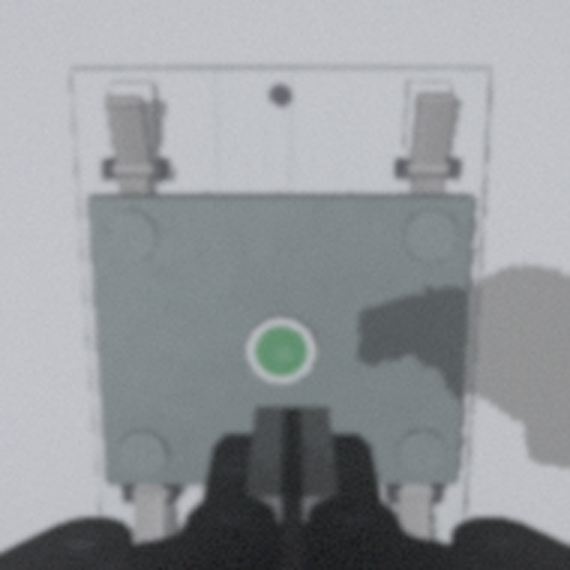

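The second, firmer press moved FL only 0.1 mm further, so it is on its stop. In the crop the plate still sits centred on the tray and both near tongues are up. Next I press the far-left tongue.

```bash
python3 - <<'E'
from h import *
np.set_printoptions(precision=2,suppress=True)
O=down(np.pi+.149);p=[649.8,27.8]
bot.move_l([*p,70],O,rate=200);bot.move_l([*p,40],rate=80);bot.hold(.2);f0=status.state()["ft_force"]
for z in(30,25,21,16.5):
    h=bot.move_l([*p,z],rate=15,threshold=30);s=status.state()
    print(z,h,s["position"],s["ft_force"]-f0,s["time_s"])
    if h:break
bot.hold(.4);s=status.state();print(s["position"],s["ft_force"]-f0)
bot.move_l([*p,80],rate=100)
bot.move_l([575,15,220],rate=200)
d,T=wrist();cv2.imwrite("pics/w3.png",d["image"][:,:,::-1])
d=viewer.snapshot("scene");cv2.imwrite("pics/s3.png",cv2.resize(d["image"][160:250,215:335,::-1],None,fx=5,fy=5,interpolation=cv2.INTER_CUBIC));print(status.state()["time_s"])
E
```

```text
30 False [650.96  27.98  30.78] [-0.13 -0.29  5.18] 35.2583
25 False [652.35  28.22  26.34] [3.62 1.65 5.78] 35.7417
21 False [653.1   28.31  22.6 ] [2.94 1.   5.75] 36.1583
16.5 False [653.6   28.32  18.9 ] [ 2.75  0.85 10.83] 36.6083
[653.6   28.34  18.88] [ 3.45  0.42 10.83]
38.8417
```

View pics/s3.png

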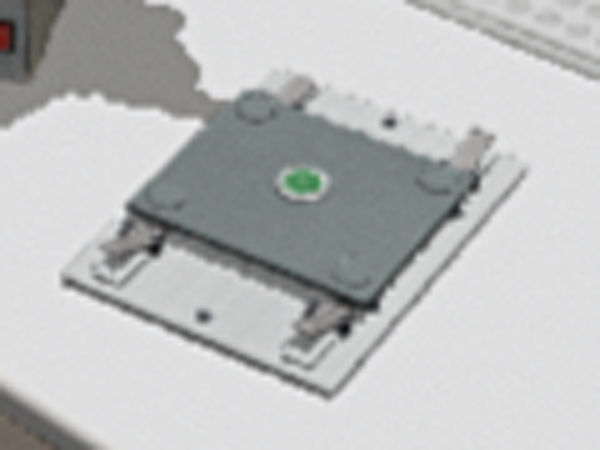

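The far-left tongue at (295,90) looks low and the other three are up. The fingertip stopped at 18.9 mm, where flat is 19. One firmer push will confirm it has bottomed.

```bash
python3 - <<'E'
from h import *
np.set_printoptions(precision=2,suppress=True)
p=[649.8,27.8]
bot.move_l([*p,80],rate=200);bot.move_l([*p,26],rate=100);bot.hold(.2);f0=status.state()["ft_force"]
h=bot.move_l([*p,11],rate=20,threshold=28);bot.hold(.3);s=status.state();print(h,s["position"],s["ft_force"]-f0,s["time_s"])
bot.move_l([*p,80],rate=120);bot.move_l([520,-10,250],rate=250)
d,T=wrist();cv2.imwrite("pics/w4.png",d["image"][:,:,::-1])
d=viewer.snapshot("scene");cv2.imwrite("pics/s4.png",d["image"][:,:,::-1]);print(status.state()["time_s"])
E
```

```text
True [649.97  27.82  18.89] [-2.85 -0.07  9.52] 41.4917
43.275
```

View pics/s4.png

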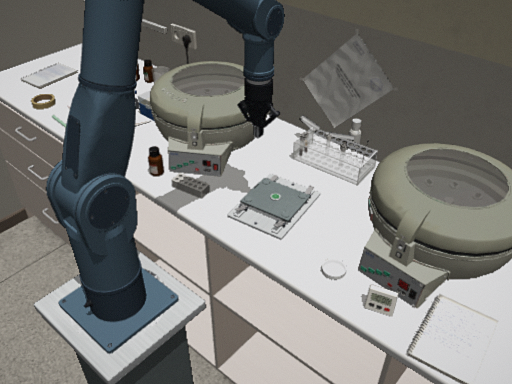

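The firmer push stopped at the same 18.9 mm, so the tongue is flat on its stop. The block, dish and bottle stand where they were and the arm is clear.

```bash
python3 -c "
from workcell import ticket
print(ticket.close_job())"
```

```text
the job is handed in; nothing more can be done
None
```

Job handed in: I pressed all four corners clockwise, in two full rounds; the far left corner gave, and its tongue now lies flat (fingertip stopped at 18.9 mm, flat is 19), the other three looked still up, and nothing around the plate appeared to have moved.

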